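# Put the solder tins back in their caddy

### The arm

A 6-joint arm with a two-finger parallel gripper is mounted at the origin on the work surface. World frame = base frame: x ahead of the robot, y to its left, z up, the work surface at z = 0. Lengths are in mm, angles in rad, forces in N, time in s.
With the tool pointing down it reaches from about 400 to 825 mm from the base axis. Payload 7 kg.
Tool frame: the origin (TCP) lies at the very end of the fingers, on their centre line; the grasp point (between the pads) lies 19 mm behind it; z points along the fingers, y is the line along which they close (so a half turn about z gives the same grasp; the last joint's range is limited). The gripper opens to 88 mm and grips with 3 to 60 N. Pads are 19 mm wide; open, the fingers measure 130 mm over their backs; the gripper's body (78 mm by 193 mm) begins 47 mm behind the grasp point.
Start: joints at [-1.06, 0.359, 0.012, 0, -1.224, -0.288], TCP at [149.123, -658.299, 226.561] pointing down, gripper open.
Joint ranges: [-3.07, 3.07], [-1.43, 2.12], [-1.02, 1.25], [-3.03, 1.67], [-3.05, -0], [-3.03, 3.03]. Speed limits (rad/s): [2.39, 2.39, 3.01, 3.14, 3.14, 3.14].

### API

Orientations are given as a unit quaternion [x, y, z, w].
In Python, from plant import bot gives the robot as it stands. Calls block until the motion is done:
- bot.move_ptp(position, orientation): joint-space move of the TCP to a pose.
- bot.line_to(position, velocity=150, ori=None): straight line of the TCP; ori=None keeps the orientation; velocity is the mean speed in mm/s.
- bot.move_joints(angles): joint-space move.
- bot.move_gripper(opening, force=None): finger opening in mm; force is the grip in N (None keeps the last); returns when the fingers have stopped.
- bot.pause(seconds).
- bot.solve_ik(position, orientation): joint angles nearest the present ones, or None.
- bot.read_state(): the state.
- bot.camera(name): name is "scene" or "top" or "wrist"; returns the picture (400x640x3 uint8, red, green, blue); there is no depth.
- bot.get_calibration(name): a dict with "fx", "fy", "cx", "cy" (pixels), "view" (4x4, takes a point from world to camera coordinates); the wrist camera has in their place "T_tool_cam" (4x4, takes a point from camera to tool coordinates, whose origin is the TCP and whose axes are the flange's). Camera axes: x right, y up, looking along -z (the intrinsics and any distortion apply to the point x, -y, -z); pixel columns grow to the right and rows downward; lengths in mm; the calibration is good to about 2 mm. A picture is of the moment at which its call begins: read the wrist's pose just before it. get_calibration takes no time and is no camera call.
A pose or a line that the arm cannot do raises bot.Unreachable and nothing moves.
- bot.close_job(): hands the job in; it is judged then, once.
The state is a dict: "t": time; "joint_pos": joint angles; "qvel": joint speeds; "tau": joint torques, N m; "tcp_pos": TCP position; "eef_rot": TCP orientation; "contact_force": force on the tool from outside, world axes, zero at the start; "moment": the same for the moment, N m; "width": finger opening in mm; "finger_force": force on a finger pad.
Only numpy, scipy, OpenCV 4.12 (cv2) and the standard library are available. Lean on these libraries where they do the work, as an engineer would, in place of code of your own. Each camera call takes 0.05 s, during which the arm holds its last target. There are 200 camera calls.

### The job

Gather the four steel solder tins, the ones with a brass knob on the lid, into the wooden caddy: each goes upright on the floor of the well whose liner has the colour of its lid. Keep the tins upright on the way so that the solder chips do not spill. The two white enamel jars with similar lids do not belong there: leave them standing where they are.

Things in the scene. Friction and masses are not known exactly. Their poses are not given: they have to be found in the camera images.
- tin_red: Solder tin (hard solder), loose, upright: bare steel cylinder 44 mm in diameter with a red lid of the same diameter and a small brass knob (16 mm across, 8 mm high) in the middle of the lid. Body with lid is 50 mm high, 58 mm to the top of the knob; about 0.12 kg. One rigid piece. Origin at the centre of its underside, z up.
- tin_yellow: Solder tin (medium solder), loose, upright: bare steel cylinder 44 mm in diameter with a yellow lid of the same diameter and a small brass knob (16 mm across, 8 mm high) in the middle of the lid. Body with lid is 50 mm high, 58 mm to the top of the knob; about 0.12 kg. One rigid piece. Origin at the centre of its underside, z up.
- tin_green: Solder tin (easy solder), loose, upright: bare steel cylinder 44 mm in diameter with a green lid of the same diameter and a small brass knob (16 mm across, 8 mm high) in the middle of the lid. Body with lid is 50 mm high, 58 mm to the top of the knob; about 0.12 kg. One rigid piece. Origin at the centre of its underside, z up.
- tin_blue: Solder tin (extra-easy solder), loose, upright: bare steel cylinder 44 mm in diameter with a blue lid of the same diameter and a small brass knob (16 mm across, 8 mm high) in the middle of the lid. Body with lid is 50 mm high, 58 mm to the top of the knob; about 0.12 kg. One rigid piece. Origin at the centre of its underside, z up.
- liner_red: Fixed red liner, 60 x 60 x 2 mm, in one of the 2 x 2 wells of the fixed pale wooden caddy; liners change wells. Origin: centre of its underside and of the well, 6 mm above the table; x, y along the well's sides. Caddy 170 x 170 mm; rims and the 18 mm webs between wells are 18 mm above the table. Wells are 64 mm square, centres 82 mm apart.
- liner_yellow: Fixed yellow liner, 60 x 60 x 2 mm, in one of the 2 x 2 wells of the fixed pale wooden caddy; liners change wells. Origin: centre of its underside and of the well, 6 mm above the table; x, y along the well's sides. A tin standing on it has its underside 8 mm above the table. Wells are 64 mm square, centres 82 mm apart.
- liner_green: Fixed green liner, 60 x 60 x 2 mm, in one of the 2 x 2 wells of the fixed pale wooden caddy; liners change wells. Origin: centre of its underside and of the well, 6 mm above the table; x, y along the well's sides. Caddy 170 x 170 mm; rims and the 18 mm webs between wells are 18 mm above the table. Wells are 64 mm square, centres 82 mm apart.
- liner_blue: Fixed blue liner, 60 x 60 x 2 mm, in one of the 2 x 2 wells of the fixed pale wooden caddy; liners change wells. Origin: centre of its underside and of the well, 6 mm above the table; x, y along the well's sides. A tin standing on it has its underside 8 mm above the table. Wells are 64 mm square, centres 82 mm apart.
- jar_red: Enamel jar, loose, upright: a look-alike of the tin, the same 44 mm diameter and 50 mm high, also with a red lid, but with a white body and no brass knob on its lid. It does not belong in the caddy. Origin at the centre of its underside, z up.
- jar_green: Enamel jar, loose, upright: a look-alike of the tin, the same 44 mm diameter and 50 mm high, also with a green lid, but with a white body and no brass knob on its lid. It does not belong in the caddy. Origin at the centre of its underside, z up.
Things that resemble listed ones, but are neither listed nor needed, are in the scene too. What is shaped like the tin_red but pink or purple is not meant.

How it is judged (in metres and radians):
At the end, for the whole second after the job is handed in: Each solder tin stands at rest, upright within 6 degrees, on the floor of the well whose liner has its lid's colour: centre within 15 mm of the liner's, underside less than 12 mm above the table. Both enamel jars still stand upright within 20 mm of where they were (horizontal distance between tin_red and liner_red below 0.015 m and height (world z) of each of tin_red, tin_yellow, tin_green, tin_blue below 0.012 m and angle between each of tin_red, tin_yellow, tin_green, tin_blue, jar_red, jar_green's own z axis and vertical below 0.1 rad and linear speed of each of tin_red, tin_yellow, tin_green, tin_blue below 0.02 m/s and angular speed of each of tin_red, tin_yellow, tin_green, tin_blue below 0.2 rad/s and horizontal distance between tin_yellow and liner_yellow below 0.015 m and horizontal distance between tin_green and liner_green below 0.015 m and horizontal distance between tin_blue and liner_blue below 0.015 m and distance of each of jar_red, jar_green from where it was at the start of the episode below 0.02 m); the robot touches nothing.
It fails at once if a solder tin is tipped by more than 40 degrees (angle between any of tin_red, tin_yellow, tin_green, tin_blue's own z axis and vertical above 0.7 rad).
It fails at once if an enamel jar is moved more than 20 mm or tipped over (distance of any of jar_red, jar_green from where it was at the start of the episode above 0.02 m or angle between any of jar_red, jar_green's own z axis and vertical above 0.5 rad).
It also fails if it takes over 90 s, if anything falls off the work surface, if the arm or the gripper's body presses on something with over 40 N, if the wrist force passes 120 N, or if a joint passes its speed limit or range.

## Working session

There is one attempt and no reset: what is moved stays moved. The work goes in short steps, each a Python script; the robot and the scene stay as the last script left them, time stands still between calls to the robot, and variables do not carry over. Pictures are saved under pics/ and viewed, at most 14 in all, crops included, and the job is handed in when it is done.

```bash
ls; mkdir -p pics; python3 - <<'E'
from plant import bot
import cv2,numpy as np
for n in("top","scene"):
    im=bot.camera(n); cv2.imwrite(f"pics/{n}0.png",im[:,:,::-1])
    print(n,bot.get_calibration(n))
print(bot.get_calibration("wrist"));s=bot.read_state();print(s["t"],s["eef_rot"],s["tcp_pos"])
E
```

```text
pics
top {'fx': 396.5894999694206, 'fy': 396.5894999694206, 'cx': 318.04760143692283, 'cy': 197.87135992432243, 'view': array([[ 2.43520688e-02, -9.99600123e-01, -1.43725904e-02,
        -9.52963161e+00],
       [ 9.97685968e-01,  2.33875022e-02,  6.38414682e-02,
        -4.95518964e+02],
       [-6.34798004e-02, -1.58940036e-02,  9.97856551e-01,
        -8.81983171e+02],
       [ 0.00000000e+00,  0.00000000e+00,  0.00000000e+00,
         1.00000000e+00]])}
scene {'fx': 404.05342435969084, 'fy': 404.05342435969084, 'cx': 316.5708597049807, 'cy': 197.20414730546526, 'view': array([[-7.43766822e-01,  6.68061815e-01,  2.24571893e-02,
         3.83572041e+02],
       [-3.67791459e-01, -4.37061155e-01,  8.20796558e-01,
         1.40994486e+02],
       [ 5.58158003e-01,  6.02221685e-01,  5.70779016e-01,
        -1.18792752e+03],
       [ 0.00000000e+00,  0.00000000e+00,  0.00000000e+00,
         1.00000000e+00]])}
{'fx': 299.76565077663383, 'fy': 299.76565077663383, 'cx': 314.7228450401213, 'cy': 200.17862457962136, 'T_tool_cam': array([[ 8.08845270e-04,  9.53325741e-01,  3.01942673e-01,
         8.23416519e+01],
       [ 9.99999375e-01, -5.38010007e-04, -9.80139618e-04,
         1.70552389e-01],
       [-7.71944147e-04,  3.01943277e-01, -9.53325580e-01,
        -1.58598772e+02],
       [ 0.00000000e+00,  0.00000000e+00,  0.00000000e+00,
         1.00000000e+00]])}
0.1 [-1.11137518e-01  9.93804760e-01  7.24149872e-04 -1.63306608e-04] [ 149.03292012 -657.90563069  225.73285631]
```

View pics/top0.png

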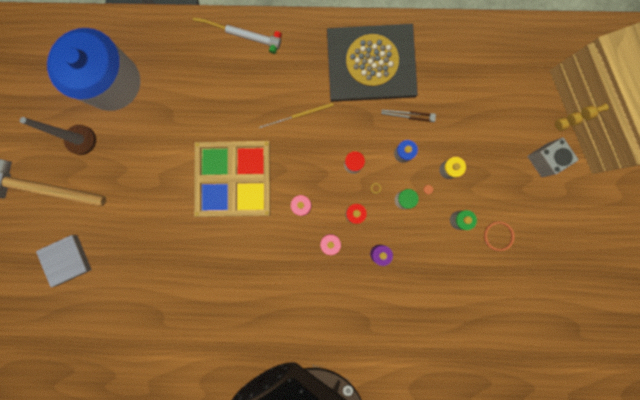

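View pics/scene0.png

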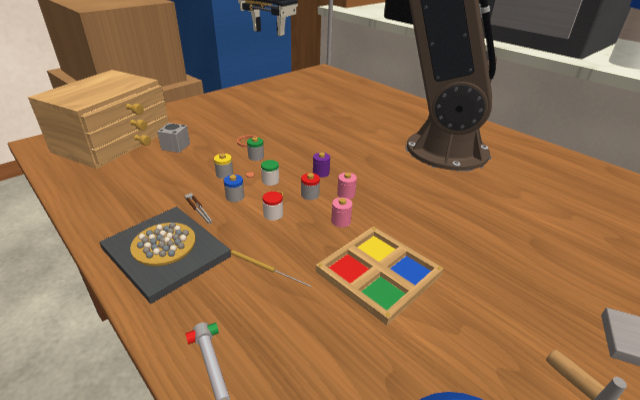

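The top view shows:
- **Tins (with knobs):** red (357,213), blue (407,149), yellow (455,167) and green (466,220).
- **Jars:** red (355,161) and green (407,199).
- **Decoys:** pink and purple, at (300,205), (331,245) and (382,256).
- **Liners:** green (215,161), red (251,161), blue (214,197) and yellow (251,197).

```bash
cat > h.py <<'E'
import numpy as np,cv2
def ray(c,view,u,v,z):
    d=np.array([(u-c["cx"])/c["fx"],-(v-c["cy"])/c["fy"],-1.])
    R=view[:3,:3];o=-R.T@view[:3,3];w=R.T@d
    return (o+w*(z-o[2])/w[2])
HUE={"red":[(0,6),(174,180)],"yellow":[(24,34)],"green":[(45,85)],"blue":[(100,122)]}
def blobs(im,col,amin,amax):
    h=cv2.cvtColor(im,cv2.COLOR_RGB2HSV)
    m=sum(cv2.inRange(h,(a,150,80),(b,255,255)) for a,b in HUE[col])
    n,l,st,ce=cv2.connectedComponentsWithStats(m.astype(np.uint8))
    out=[]
    for i in range(1,n):
        if amin<=st[i,4]<=amax:
            p=cv2.findContours((l==i).astype(np.uint8),cv2.RETR_EXTERNAL,cv2.CHAIN_APPROX_NONE)[0][0]
            (a,b),r=cv2.minEnclosingCircle(p); out.append((ce[i],(a,b),r,st[i,4],st[i,:4]))
    return out
E
python3 - <<'E'
from h import *
from plant import bot
c=bot.get_calibration("top");im=cv2.imread("pics/top0.png")[:,:,::-1].copy()
for col in HUE:
    for ce,mc,r,a,bb in blobs(im,col,150,1100):
        z=8 if a>450 else 50
        print(col,z,a,round(r,1),ray(c,c["view"],*ce,z).round(1)[:2],ray(c,c["view"],*mc,z).round(1)[:2],bb)
for n,u,v in (("pink",300,205),("pink2",331,245),("purple",382,256)): print(n,ray(c,c["view"],u,v,50).round(0))
E
```

```text
red 8 617 16.6 [577.9 161.3] [578.6 161.2] [238 148  25  26]
red 50 300 9.8 [576.1 -75.7] [576.2 -75.5] [345 152  20  19]
red 50 256 10.0 [461.7 -80.4] [461.5 -80.6] [346 204  20  20]
yellow 50 279 10.2 [ 568.4 -294.3] [ 568.9 -294.5] [445 157  21  20]
yellow 8 704 17.7 [496. 158.] [496.7 158.3] [237 183  27  27]
green 50 224 9.0 [ 496.8 -193.9] [ 497.3 -194.3] [400 190  18  18]
green 50 197 9.7 [ 453.3 -317.1] [ 453.5 -319. ] [457 211  19  19]
blue 50 199 9.4 [ 603.  -189.1] [ 603.6 -190.2] [398 141  19  19]
blue 8 554 15.9 [493.5 240.6] [493.1 240.4] [203 185  24  24]
pink [477.  41.  50.]
pink2 [392. -29.  50.]
purple [ 371. -139.   50.]
```

```bash
cat >> h.py <<'E'
from plant import bot
from scipy.spatial.transform import Rotation as Ro
Q=[0,1,0,0]
def look(name):
    s=bot.read_state(); im=bot.camera("wrist"); c=bot.get_calibration("wrist")
    T=np.eye(4);T[:3,:3]=Ro.from_quat(s["eef_rot"]).as_matrix();T[:3,3]=s["tcp_pos"]
    cv2.imwrite(f"pics/{name}.png",im[:,:,::-1])
    return im,c,np.linalg.inv(T@c["T_tool_cam"])
def find(name,col,z,amin,amax,near):
    im,c,V=look(name); bs=[(ray(c,V,*b[1],z)[:2],b[2],b[3]) for b in blobs(im,col,amin,amax)]
    return min(bs,key=lambda b:np.linalg.norm(b[0]-near))
E
python3 - <<'E'
from h import *
bot.move_gripper(66)
p=np.array([462,-80]);bot.move_ptp([*p,190],Q)
print(find("w_red","red",50,600,4000,p)); s=bot.read_state();print(s["t"],s["tcp_pos"],s["eef_rot"],s["width"])
E
```

```text
(array([460.68865362, -82.42113023]), 20.797382354736328, np.int32(1105))
3.1167 [462.10399379 -80.51123346 190.01012622] [ 4.07657375e-04  9.99999916e-01 -3.96677253e-05  5.83031514e-06] 65.78857723404256
```

View pics/w_red.png

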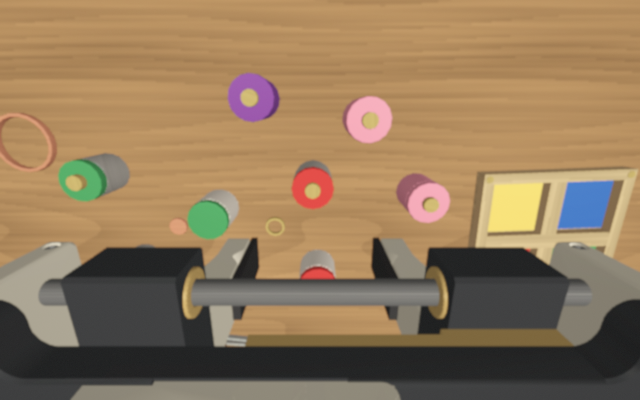

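The wrist view shows the red tin at (313,187), with its knob and nothing within finger reach. It measures (460.7,-82.4), which agrees with the top camera. I'll pick it up.

```bash
cat >> h.py <<'E'
L={"red":(578,161),"yellow":(496.5,158),"blue":(493.5,240.5),"green":(575,243.5)}
def grasp(p):
    bot.line_to([*p,100],250); bot.line_to([*p,16],80)
    bot.move_gripper(40,25); bot.line_to([*p,130],150)
    s=bot.read_state(); print("grip",s["width"],s["finger_force"],s["t"]); return s["width"]>42
def place(l):
    bot.line_to([*l,60],150); bot.line_to([*l,25],40)
    print("F",bot.read_state()["contact_force"].round(1) if hasattr(bot.read_state()["contact_force"],"round") else bot.read_state()["contact_force"])
    bot.move_gripper(56); bot.line_to([*l,140],200)
E
python3 - <<'E'
from h import *
ok=grasp([460.7,-81.9]); assert ok
bot.move_ptp([*L["red"],130],Q); look("c_red"); s=bot.read_state();print(s["t"],s["width"])
E
```

```text
grip 43.617960117237885 24.999878257513046 6.2417
7.3417 43.392875308514
```

View pics/c_red.png

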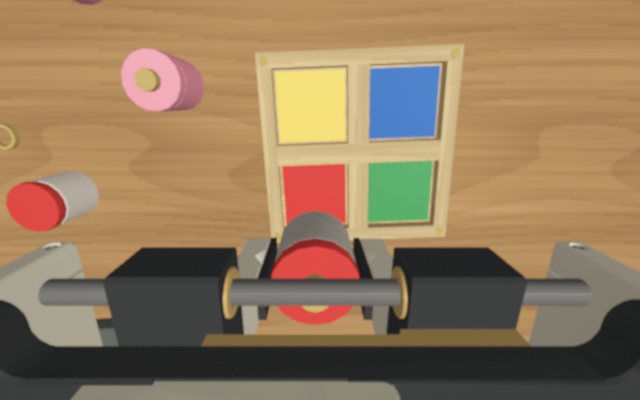

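The tin is held upright with its red lid showing. Three liners are fully visible: yellow (311,105), blue (405,101) and green (401,191). I'll use them to check the well positions, then place the tin.

```bash
python3 - <<'E'
from h import *
im,c,V=look("c_red2")
P={}
for col in("yellow","blue","green"):
    b=max(blobs(im,col,1500,9000),key=lambda b:b[3]); P[col]=ray(c,V,*b[0],8)[:2]; print(col,P[col].round(1),L[col],b[3])
d=np.mean([P[k]-L[k] for k in P],axis=0);print("offset wrist-top",d.round(1))
assert np.abs(d).max()<7
l=np.array(L["red"])+d/2
place(l)
p=np.array([568.6,-294.4]);bot.move_gripper(66);bot.move_ptp([*p,190],Q)
print(find("w_yel","yellow",50,600,4000,p),bot.read_state()["t"])
E
```

```text
Traceback (most recent call last):
ValueError: max() iterable argument is empty
```

```bash
sed -i 's/(a,150,80)/(a,115,80)/' h.py; python3 - <<'E'
from h import *
im,c,V=look("c_red2")
P={}
for col in("yellow","blue","green"):
    b=max(blobs(im,col,1500,9000),key=lambda b:b[3]); P[col]=ray(c,V,*b[0],8)[:2]; print(col,P[col].round(1),L[col],b[3])
d=np.mean([P[k]-L[k] for k in P],axis=0);print("offset wrist-top",d.round(1))
assert np.abs(d).max()<7
l=np.array(L["red"])+d/2
place(l)
p=np.array([568.6,-294.4]);bot.move_gripper(66);bot.move_ptp([*p,190],Q)
print(find("w_yel","yellow",50,600,4000,p),bot.read_state()["t"])
E
```

```text
yellow [494.8 156.8] (496.5, 158) 4646
blue [491.6 238.8] (493.5, 240.5) 4479
green [573.8 242.1] (575, 243.5) 3262
offset wrist-top [-1.6 -1.4]
F [ 0.2 -0.3 -1.1]
(array([ 567.97003167, -296.6111428 ]), 20.852951049804688, np.int32(1171)) 12.5
```

View pics/w_yel.png

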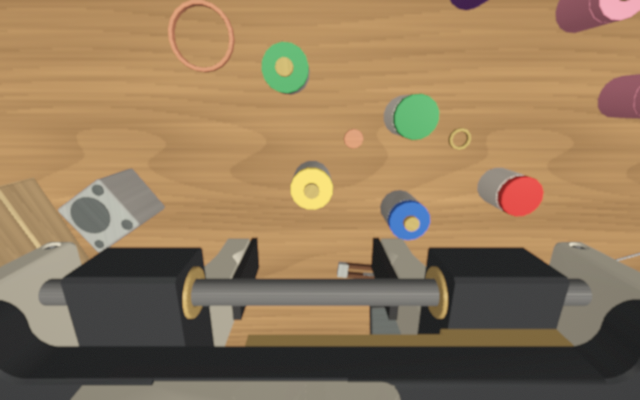

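The yellow tin is at (312,187), clear all round, and both jars stand undisturbed. I'll place yellow, then check with the top camera.

```bash
sed -i 's/^L=.*/L={"red":(577.2,160.3),"yellow":(495.7,157.3),"blue":(492.7,239.7),"green":(574.2,242.8)}/' h.py; python3 - <<'E'
from h import *
assert grasp([568.1,-295.8])
bot.move_ptp([*L["yellow"],130],Q); place(L["yellow"])
bot.move_gripper(66); p=np.array([603.2,-189.8]);bot.move_ptp([*p,190],Q)
im=bot.camera("top");cv2.imwrite("pics/top1.png",cv2.resize(im[120:270,180:500],None,fx=2.5,fy=2.5)[:,:,::-1])
r=find("w_blue","blue",50,600,4000,p);print(r,bot.read_state()["t"])
E
```

```text
grip 43.48030011008404 24.999756664037704 15.625
F [ 0.7 -0.  -1.5]
(array([ 602.90635138, -192.00147702]), 20.339414596557617, np.int32(1032)) 22.1167
```

View pics/top1.png

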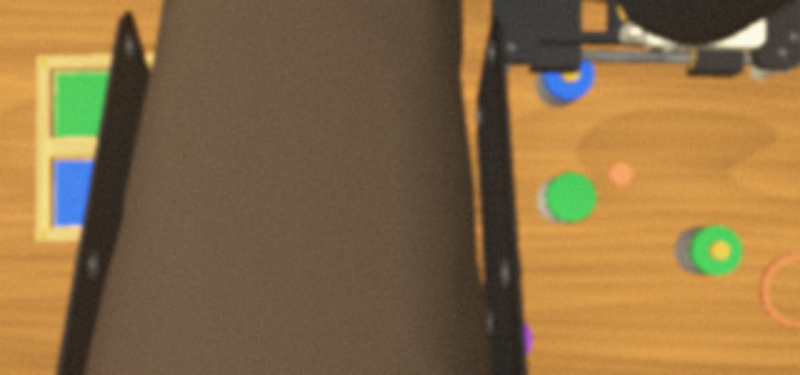

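The arm hides the caddy in this view, so the placed tins can't be seen. The blue tin measures where expected, so I'll pick it and look at the caddy with the wrist camera before lowering.

```bash
python3 - <<'E'
from h import *
assert grasp([603,-191.2])
bot.move_ptp([*L["blue"],130],Q); look("c_blue"); place(L["blue"])
bot.move_gripper(66); p=np.array([453.4,-318]);bot.move_ptp([*p,190],Q)
r=find("w_green","green",50,600,4000,p);print(r,bot.read_state()["t"])
E
python3 -c "
import cv2,numpy as np
cv2.imwrite('pics/m.png',np.vstack([cv2.imread('pics/'+n+'.png')[:300] for n in('c_blue','w_green')]))"
```

```text
grip 43.37139011368544 24.999810084700584 25.2417
F [ 0.1 -0.  -2.3]
(array([ 451.97995352, -320.790201  ]), 19.669727325439453, np.int32(910)) 32.3333
```

View pics/m.png

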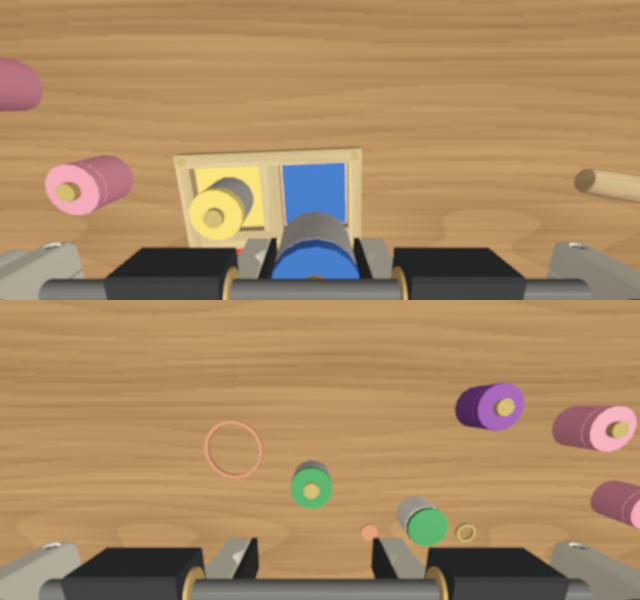

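Yellow stands upright in its well, and blue was lined up over the blue liner. The green tin with the knob is at (311,187) in the lower picture, clear of everything. I'll place it, then move the arm aside for a check from above.

```bash
python3 - <<'E'
from h import *
assert grasp([452.3,-320])
bot.move_ptp([*L["green"],130],Q); place(L["green"])
bot.move_ptp([534,200,300],Q); look("c_end")
bot.move_joints([-1.06,0.359,0.012,0,-1.224,-0.288]); bot.pause(.3)
im=bot.camera("top");cv2.imwrite("pics/top2.png",cv2.resize(im[120:270,180:500],None,fx=2.5,fy=2.5)[:,:,::-1])
c=bot.get_calibration("top")
for col in HUE:
    for ce,mc,r,a,bb in blobs(im,col,120,450): print(col,a,round(r,1),ray(c,c["view"],*mc,58 if ce[0]<280 else 50).round(1)[:2],L[col])
print(bot.read_state()["t"])
E
```

```text
grip 43.407593913178886 24.99973565340042 35.4583
F [-0.3 -0.3 -0.8]
red 305 10.1 [575.9 -76.3] (577.2, 160.3)
green 298 9.9 [ 497.  -193.1] (574.2, 242.8)
44.8
```

View pics/top2.png

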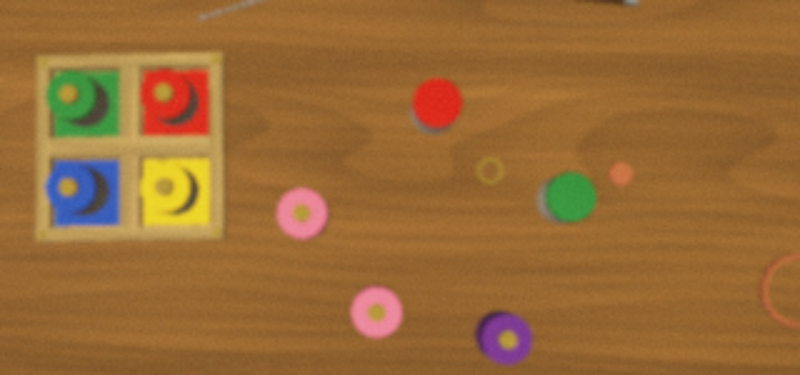

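View pics/c_end.png

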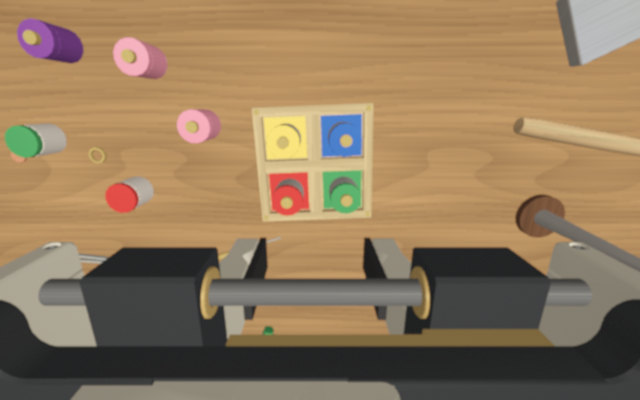

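All four lids sit in the wells of their own colour, and the jars haven't moved. Knobs in the enlarged crop are at green (67,94), red (163,93), blue (67,187) and yellow (165,187). I'll check the centring from these and hand in if it holds.

```bash
python3 - <<'E'
from h import *
c=bot.get_calibration("top");ok=True
for k,u,v in(("green",67,94),("red",163,93),("blue",67,187),("yellow",165,187)):
    e=np.linalg.norm(ray(c,c["view"],u/2.5+180,v/2.5+120,66)[:2]-L[k]);print(k,e.round(1));ok&=e<9
if ok: print(bot.close_job())
E
```

```text
green 1.1
red 0.7
blue 1.0
yellow 1.3
the job is handed in; nothing more can be done
None
```

All four solder tins stand upright in the wells of their lid colour, within about 1.5 mm of centre by the top camera; both jars are where they were, and the job was handed in at about 45 s.

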